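# Change over the sharpening bench

### The arm

A 6-joint arm with a two-finger parallel gripper is mounted at the origin on the work surface. World frame = base frame: x ahead of the robot, y to its left, z up, the work surface at z = 0. Lengths are in m, angles in rad, forces in N, time in s.
With the tool pointing down it reaches from about 0.375 to 0.825 m from the base axis. Payload 5.5 kg.
Tool frame: the origin (TCP) lies on the centre line of the jaws, within the pads' length; the fingertips stand 22 mm ahead of it and the grasp point (between the pads) lies 3 mm ahead of it; x points along the fingers, z is the direction in which the jaws open and shut, and the axes are right-handed (so a half turn about x gives the same grasp; the last joint's range is limited). The gripper opens to 85 mm and grips with 20 to 120 N. Pads are 22 mm wide; open, the fingers measure 114 mm over their backs; the gripper's body (76 mm by 85 mm) begins 54 mm behind the grasp point. The pads swing forward as they close: fully open they stand 13 mm farther back than shut.
Start: joints at [1.138, 0.314, -0.047, 1.21, 0, 1.571], TCP at [0.252, 0.545, 0.226] pointing down, gripper open.
Joint ranges: [-2.67, 2.67], [-0.69, 1.73], [-1.03, 1.25], [-2.08, 2.16], [-1.42, 1.45], [-3.14, 3.14]. Speed limits (rad/s): [2.39, 2.39, 3.01, 3.14, 3.14, 3.14].

### API

Orientations are given as a 3x3 rotation matrix whose columns are the frame's x, y, z axes.
In Python, from workcell import ctrl, cams, spotter gives the robot as it stands.
- The arm moves only by the tool carry_out, never from a script. Its argument "commands" is a list of rows, each a list of 7 numbers: the shift along the tool's x, y, z in m, then the turn, a rotation vector about the tool's x, y, z in degrees, then the closure in counts, from 0 (fully open) to 255 (shut). A call has 1 to 10 rows; each row shifts and turns the commanded pose from where the row before left it, along the tool's axes as they then stand; what a row does not reach is not made up. A row lasts 1/8 s, in which the tool goes at most 62.5 mm and 10.7 degrees, less where a joint would pass 70% of its speed; a pose out of reach is approached as far as the arm can. A call with a gripper value outside its range is refused whole. The fingers move at their own pace and stop on an object; the grip force is fixed at half the most. Time passes only in rows, so rows that do not move let the fingers close. It gives the time, the measured TCP pose, the force and the opening at its end, in the units of the state.
- ctrl.observe(): the state, without advancing time (a new reading comes with each control period).
- cams.camera(name): name is "scene" or "top" or "wrist"; returns a dict with "color" (400x640x3 uint8, red, green, blue), "fov_y" (degrees; the focal length in pixels is half the picture's height over the tangent of half this angle, whatever the lens; pixels are square), "cx", "cy" (the principal point, pixels), "R" (3x3) and "t" (3): a world point X has camera coordinates R X + t; the wrist camera has in their place "tool_from_camera" (4x4, takes a point from camera to tool coordinates, whose origin is the TCP and whose axes are the tool frame's). Camera axes: x right, y down, z forward; pixel columns grow to the right and rows downward; lengths in m; the calibration is good to about 2 mm. A picture is of the moment at which its call begins: read the wrist's pose just before it. There is no depth.
- ctrl.close_job(): hands the job in, once; it reports no verdict.
Trained networks look in a picture, given as the dict that the camera call returned (one of the last four; its "shot" number tells which), for a name from the list of things; names that differ only in an ending like _2 or _b are one class to them, and where a whole thing is asked for, a point or a joint stands for the part that bears it (a point fixed in the world has none). Each returns a list of dicts, best first, with "p" (0 to 1); they miss things now and then, are a little off and sometimes report something else, mostly with a low value. They report only what shows in the picture. A call takes as long as a camera call. They do not tell look-alikes from the thing itself.
- spotter.silhouettes(picture, query): "pixels" (400x640 bool, what is visible of it) and "point" ([column, row] in pixels, amid what is visible of it).
- spotter.tip_of(picture, query): "point" ([column, row] in pixels: a listed point, or the origin of a listed thing).
The state is a dict: "time_s": time; "qpos": joint angles; "qvel": joint speeds; "tau": joint torques, N m; "tcp_pos": TCP position; "tool_rot": TCP orientation; "force": force on the tool from outside, world axes, zero at the start; "torque": the same for the moment, N m; "finger_gap": finger opening in m.
Only numpy, scipy, OpenCV 4.12 (cv2) and the standard library are available. Lean on these libraries where they do the work, as an engineer would, in place of code of your own. Each camera call takes 0.05 s, during which the arm holds its last target. There are 200 camera calls.

### The job

Change the bench over for honing. Lift the slotted jig plate straight up off the two dowels of the dark steel base, keeping it level, and put it flat in the oblong tray where the grinding wheel now lies; the wheel goes flat, hub up, in the square tray where the honing stone now lies; and the stone goes on the base, centred between the two dowels with its length square to the line joining them. The black rubber mat is free for parking a part on the way; never tip the plate, and leave the shears, the oil bottle and the jar where they are.

Things in the scene. Friction and masses are not known exactly. Their poses are not given: they have to be found in the camera images.
- plate_center (a point): Jig plate, loose, about 0.3 kg: bright aluminium plate 60 (its x) x 150 (its y) x 8 mm with four black slots, and on its middle an upright dark steel grip bar, 16 (x) x 56 (y) mm, that rises 40 mm above the plate (total height 48 mm). Two through holes of 11.5 mm at y = +-60 mm. Starts on the base, its holes over the dowels. The point is on the vertical centre line, 24 mm above the underside; z up. Pinch the grip bar along x.
- stone_center (a point): Honing stone, loose, about 0.4 kg: plain block 120 (its x) x 40 (its y) x 34 mm, light grey upper half, brown lower half. Starts lying in the square tray. The point is its centre, 17 mm above the underside; z up.
- wheel_center (a point): Grinding wheel, loose, about 0.4 kg: brown disc of 90 mm diameter, 20 mm thick, with a bright steel hub of 28 mm diameter that rises 38 mm above the disc's upper face (total height 58 mm). Starts flat in the oblong tray, hub up. The point is on the axis, 29 mm above the underside; z up.
- base: Fixture base, fixed: dark slate-coloured steel slab 134 (x) x 160 (y) x 12 mm, flat top, with two upright steel dowels of 10 mm diameter at y = +-60 mm, x = 0, that rise 18 mm above its top. Origin: centre of its underside, on the bench; z up. The stone belongs at its centre, the stone's x along the base's x (either way round).
- oblong_tray: Oblong grey tray, fixed: outside 122 (x) x 184 (y) x 16 mm, walls and floor 5 mm thick. Origin: centre of its underside, on the bench; z up. The plate belongs in it, its 150 mm length along the tray's y (either way round).
- square_tray: Square plywood tray, fixed: outside 150 (x) x 150 (y) x 16 mm, walls and floor 5 mm thick. Origin: centre of its underside, on the bench; z up. The wheel belongs in it.
- mat: Black rubber mat, fixed, 120 (x) x 170 (y) x 4 mm: the free parking spot. Origin: centre of its underside, on the bench; z up.
- shears: Bystander, loose: hand shears with green handles lying on the bench, about 245 mm long along its y (blades to +y) and 75 mm wide, 14 mm high. Origin: at the pivot, on the bench.
- oil: Bystander, loose: grey plastic oil bottle, upright, 52 mm in diameter, 130 mm high. Origin: centre of its underside.
- jar: Bystander, loose: glass jar with a steel lid, upright, 68 mm in diameter, 75 mm high. Origin: centre of its underside.
Not all that is in view belongs to the job. What is shaped like the part that bears plate_center but orange or purple is not meant.

How it is judged:
At the end, for the whole second after the job is handed in: Plate flat inside the rim of the oblong tray; wheel flat, hub up, inside the rim of the square tray; stone flat, grey side up as before, on the base between the dowels, centred within 15 mm along each base axis and square within 15 degrees; all released and at rest (x of plate_center in the frame of oblong_tray between -0.032 and 0.032 m and y of plate_center in the frame of oblong_tray between -0.02 and 0.02 m and z of plate_center in the frame of oblong_tray between 0.025 and 0.033 m and angle between each of plate_center, wheel_center, stone_center's own z axis and vertical below 0.07 rad and x of wheel_center in the frame of square_tray between -0.032 and 0.032 m and y of wheel_center in the frame of square_tray between -0.032 and 0.032 m and z of wheel_center in the frame of square_tray between 0.03 and 0.038 m and x of stone_center in the frame of base between -0.015 and 0.015 m and y of stone_center in the frame of base between -0.015 and 0.015 m and z of stone_center in the frame of base between 0.025 and 0.033 m and angle between the x axis of stone_center and the x axis of base, either way round below 0.26 rad and linear speed of each of plate, stone, wheel below 0.02 m/s); the robot touches nothing.
It fails at once if the jig plate is tipped by more than 17 degrees (angle between plate_center's own z axis and vertical above 0.3 rad).
It fails at once if the shears is moved by more than 30 mm (distance of shears from where it was at the start of the episode above 0.03 m).
It fails at once if the oil bottle is moved by more than 30 mm (distance of oil from where it was at the start of the episode above 0.03 m).
It fails at once if the jar is moved by more than 30 mm (distance of jar from where it was at the start of the episode above 0.03 m).
It also fails if it takes over 128 s, if anything falls off the work surface, if the arm or the gripper's body presses on something with over 40 N, if the wrist force passes 120 N, or if a joint passes its speed limit or range.

## Working session

There is one attempt and no reset: what is moved stays moved. The work goes in short steps, Python scripts to look and compute and a tool call to move; the robot and the scene stay as the last step left them, time stands still between calls to the robot, and variables do not carry over. Pictures are saved under pics/ and viewed, about 12 in all and at most 16, crops included, and the job is handed in when it is done.

Besides the shell and the picture viewer there is one more tool, called after ">>>" as name(argument=value, ...) on one line, values as JSON. carry_out: Moves the arm, as the interface text tells. Its arguments: {"type":"object","properties":{"commands":{"type":"array","items":{"type":"array","items":{"type":"number"}}}},"required":["commands"]}

```bash
ls; mkdir -p pics
python3 - <<'E'
from workcell import ctrl,cams,spotter
import cv2,numpy as np
s=ctrl.observe(); print({k:np.round(v,3).tolist() for k,v in s.items()})
for n in ("top","scene"):
    p=cams.camera(n); cv2.imwrite(f"pics/{n}0.png",p["color"][:,:,::-1])
    print(n,p["fov_y"],p["cx"],p["cy"],np.round(p["R"],3).tolist(),np.round(p["t"],3).tolist(), p.keys())
    for q in "plate_center stone_center wheel_center base oblong_tray square_tray mat shears oil jar".split():
        print(q,[(np.round(d["point"],1).tolist(),round(d["p"],2)) for d in spotter.tip_of(p,q)][:4],[(np.round(d["point"],1).tolist(),round(d["p"],2),int(d["pixels"].sum())) for d in spotter.silhouettes(p,q)][:4])
E
```

```text
pics
{'time_s': 0.0, 'qpos': [1.138, 0.314, -0.048, 1.21, 0.0, 1.571], 'qvel': [0.001, 0.001, -0.0, 0.001, 0.002, -0.0], 'tau': [-0.001, -53.959, 33.975, 0.019, -0.0, 0.0], 'tcp_pos': [0.251, 0.544, 0.225], 'tool_rot': [[-0.001, -0.908, 0.419], [-0.002, 0.419, 0.908], [-1.0, 0.0, -0.002]], 'force': [0.21, 0.622, -1.224], 'torque': [-0.057, 0.041, 0.053], 'finger_gap': 0.085}
top 51.78273046358153 321.69998952319605 203.63822974191567 [[-0.019, -1.0, -0.001], [-0.998, 0.019, -0.055], [0.055, -0.0, -0.998]] [0.056, 0.455, 1.162] dict_keys(['color', 'fov_y', 'cx', 'cy', 'R', 't', 'shot'])
plate_center [([240.6, 289.6], 0.83), ([153.3, 166.8], 0.75), ([287.8, 131.3], 0.66), ([149.9, 240.7], 0.56)] [([153.4, 240.8], 0.96, 1130), ([289.1, 134.2], 0.93, 1057), ([156.0, 166.1], 0.88, 1145), ([243.0, 287.9], 0.84, 1188)]
stone_center [([233.1, 208.7], 0.73)] [([230.3, 212.4], 0.74, 661), ([288.4, 131.6], 0.48, 1094)]
wheel_center [([378.6, 130.2], 0.81)] [([377.6, 136.7], 0.65, 756), ([285.9, 131.8], 0.19, 1044)]
base [([286.8, 136.3], 0.56), ([448.1, 208.6], 0.4)] [([288.2, 145.6], 0.96, 143
[... 772 characters left out ...]
 ([287.6, 262.3], 0.56, 1072)]
stone_center [([379.9, 237.9], 0.61)] [([379.8, 236.2], 0.81, 561)]
wheel_center [([220.9, 213.8], 0.93)] []
base [([286.4, 265.2], 0.77), ([290.2, 258.0], 0.68), ([300.8, 193.1], 0.21)] [([288.0, 274.1], 0.9, 1449)]
oblong_tray [([220.7, 220.1], 0.58)] [([207.1, 217.6], 0.61, 1430), ([370.8, 308.4], 0.25, 724)]
square_tray [([386.7, 240.7], 0.73)] [([392.8, 244.6], 0.69, 1881)]
mat [([222.3, 151.6], 0.82)] [([223.9, 153.2], 0.92, 1275)]
shears [([304.6, 194.7], 0.65)] [([305.7, 196.7], 0.91, 777)]
oil [([365.3, 319.4], 0.85), ([383.2, 236.6], 0.24), ([386.5, 243.0], 0.17)] [([369.9, 308.5], 0.66, 697)]
jar [([152.4, 182.8], 0.94)] [([152.4, 174.9], 0.75, 620)]
```

Run:
```python
import cv2
i=cv2.imread("pics/top0.png")[80:320,110:510]; cv2.imwrite("pics/top0c.png",cv2.resize(i,None,fx=2,fy=2,interpolation=cv2.INTER_CUBIC))
```

```text
(no output)
```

View pics/top0c.png

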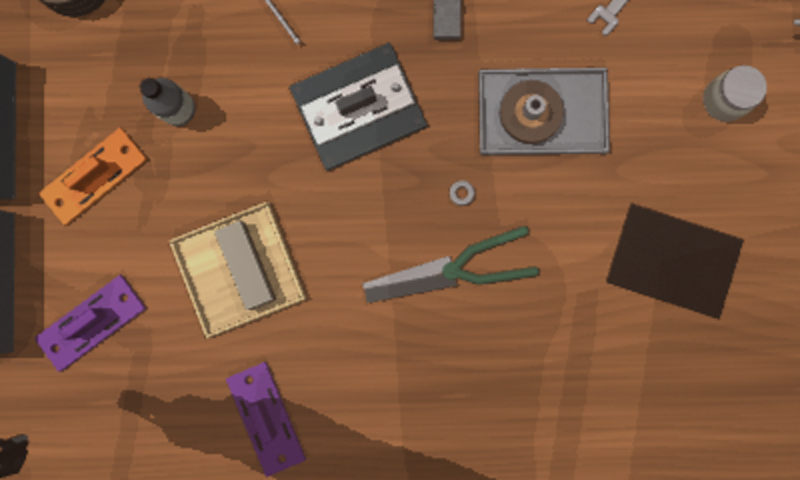

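View pics/scene0.png

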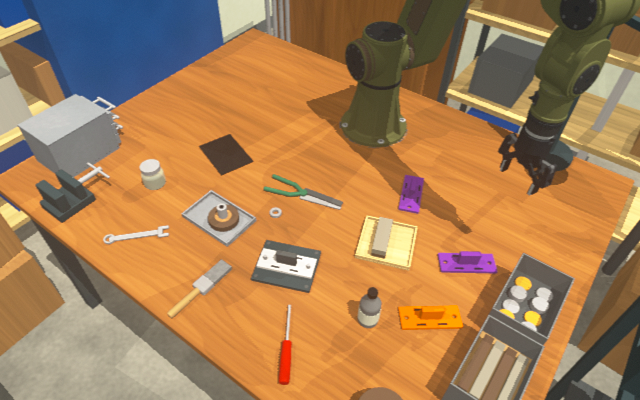

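Top picture: the bright plate is on the base at px (289,132), the wheel in the oblong tray at (377,132), and the stone in the square tray at (230,212). The mat at (447,208) is free, and the orange and purple look-alikes are elsewhere. Plan: wheel to mat, plate to oblong tray, stone to base, wheel to square tray.

```bash
cat > h.py <<'E'
from workcell import ctrl,cams,spotter
import cv2,numpy as np
def cal(p,s=None):
    """R,t world->camera; s = state read just before a wrist picture"""
    if "R" in p: return np.array(p["R"]),np.array(p["t"])
    T=np.eye(4); T[:3,:3]=s["tool_rot"]; T[:3,3]=s["tcp_pos"]
    M=np.linalg.inv(T@np.array(p["tool_from_camera"])); return M[:3,:3],M[:3,3]
def f(p): return 200/np.tan(np.radians(p["fov_y"])/2)
def ground(p,uv,z,s=None):
    """pixels -> world xy on the plane at height z"""
    R,t=cal(p,s); uv=np.atleast_2d(uv).astype(float)
    d=np.c_[(uv[:,0]-p["cx"])/f(p),(uv[:,1]-p["cy"])/f(p),np.ones(len(uv))]@R
    o=-R.T@t; return (o+d*((z-o[2])/d[:,2])[:,None])[:,:2]
def proj(p,X,s=None):
    R,t=cal(p,s); c=np.atleast_2d(X)@R.T+t
    return c[:,:2]/c[:,2:]*f(p)+[p["cx"],p["cy"]]
def rect(p,mask,z,s=None):
    """min-area rectangle on plane z: centre, long, short, angle of long side (deg)"""
    v,u=np.nonzero(mask); g=ground(p,np.c_[u,v],z,s)
    b=cv2.boxPoints(cv2.minAreaRect((g*1000).astype(np.float32)))
    e=[b[1]-b[0],b[2]-b[1]]; e.sort(key=np.linalg.norm)
    return np.r_[b.mean(0),np.linalg.norm(e[1]),np.linalg.norm(e[0]),np.degrees(np.arctan2(e[1][1],e[1][0]))%180].round(1).tolist()
def go(x,y,z,yaw):
    """move needed: turn about tool x (deg), then shift in tool axes (mm) after that turn. yaw = tool z heading, mod 180"""
    s=ctrl.observe(); R=np.array(s["tool_rot"]); h=np.degrees(np.arctan2(R[1,2],R[0,2]))
    d=(yaw-h+90)%180-90
    a=np.radians(h+d); zc=np.array([np.cos(a),np.sin(a),0]); xc=np.array([0,0,-1.]); yc=np.cross(zc,xc)
    D=np.array([x,y,z])-s["tcp_pos"]
    print("heading %.1f turn about tool x %.1f (q6 %.2f) shift mm"%(h,-d,s["qpos"][5]),(np.array([D@xc,D@yc,D@zc])*1000).round(1),"t",s["time_s"])
E
python3 - <<'E'
from h import *
H=dict(plate_center=.02,stone_center=.039,wheel_center=.025,base=.012,oblong_tray=.016,square_tray=.016,mat=.004,shears=.01,oil=0.06,jar=.04)
P={n:cams.camera(n) for n in ("top","scene")}
near=dict(plate_center={"top":(289,134),"scene":(288,260)})
for q,z in H.items():
    for n,p in P.items():
        L=spotter.silhouettes(p,q)
        if q in near: L=[d for d in L if np.hypot(*(np.array(d["point"])-near[q][n]))<15]
        if L: print(q,n,rect(p,L[0]["pixels"],z))
zz=dict(plate_center=.036,stone_center=.022,wheel_center=.034)
for q,z in zz.items():
    for n,p in P.items():
        print(q,n,[ground(p,d["point"],z).round(3).tolist() for d in spotter.tip_of(p,q)])
E
```

```text
plate_center top [661.7999877929688, 139.3000030517578, 158.89999389648438, 137.3000030517578, 113.19999694824219]
plate_center scene [663.2000122070312, 133.89999389648438, 152.8000030517578, 70.4000015258789, 112.69999694824219]
stone_center top [664.7000122070312, -392.1000061035156, 90.80000305175781, 63.900001525878906, 122.5]
stone_center scene [446.3999938964844, 299.3999938964844, 144.1999969482422, 42.20000076293945, 21.0]
wheel_center top [646.2000122070312, -107.69999694824219, 89.5, 86.69999694824219, 133.89999389648438]
wheel_center scene [646.7000122070312, 385.20001220703125, 117.9000015258789, 55.400001525878906, 24.899999618530273]
base top [663.5999755859375, 139.6999969482422, 161.60000610351562, 139.3000030517578, 112.5]
base scene [666.7000122070312, 136.89999389648438, 160.5, 141.5, 112.80000305175781]
oblong_tray top [648.5, -127.0999984741211, 184.10000610351562, 124.5999984741211, 88.9000015258789]
oblong_tray scene [653.4000244140625, -128.6999969482422, 195.0, 133.1999969482422, 90.80000305175781]
square_tray top [430.3999938964844, 312.8999938964844, 155.1
[... 501 characters left out ...]
, 397.79998779296875, 83.19999694824219, 52.599998474121094, 44.099998474121094]
oil scene [665.5, 395.20001220703125, 113.0999984741211, 52.599998474121094, 19.200000762939453]
jar top [667.2000122070312, -392.29998779296875, 91.5, 67.69999694824219, 122.5]
jar scene [666.2000122070312, -397.20001220703125, 142.39999389648438, 66.0, 62.20000076293945]
plate_center top [[[0.567, 0.522]], [[0.359, 0.532]], [[0.664, 0.139]], [[0.229, 0.276]], [[0.423, 0.311]]]
plate_center scene [[[0.58, 0.518]], [[0.367, 0.523]], [[0.242, 0.281]], [[0.665, 0.135]]]
stone_center top [[[0.435, 0.307]]]
stone_center scene [[[0.443, 0.3]]]
wheel_center top [[[0.65, -0.102]]]
wheel_center scene [[[0.652, -0.109]]]
```

```bash
cat >> h.py <<'E'
def plan(x,y,z,yaw,n,g=0):
    """n rows straight to the pose, turn spread evenly, tool kept pointing down"""
    s=ctrl.observe(); R=np.array(s["tool_rot"]); h=np.degrees(np.arctan2(R[1,2],R[0,2]))
    d=(yaw-h+90)%180-90; D=(np.array([x,y,z])-s["tcp_pos"])/n
    print("heading %.1f turn %.1f q6 %.2f t %.1f dist %.0f"%(h,d,s["qpos"][5],s["time_s"],n*1000*np.linalg.norm(D)))
    for i in range(n):
        a=np.radians(h+d*i/n); zc=np.array([np.cos(a),np.sin(a),0]); xc=np.array([0,0,-1.]); yc=np.cross(zc,xc)
        print([round(float(v),4) for v in (D@xc,D@yc,D@zc)]+[round(-d/n,2),0,0,g])
E
python3 -c "
from h import *
plan(.648,-.108,.2,-10,18)"
```

```text
heading 65.2 turn -75.2 q6 1.57 t 3.5 dist 764
[0.0014, -0.0352, -0.0237, np.float64(4.18), 0, 0, 0]
[0.0014, -0.0368, -0.0211, np.float64(4.18), 0, 0, 0]
[0.0014, -0.0383, -0.0183, np.float64(4.18), 0, 0, 0]
[0.0014, -0.0395, -0.0155, np.float64(4.18), 0, 0, 0]
[0.0014, -0.0405, -0.0126, np.float64(4.18), 0, 0, 0]
[0.0014, -0.0413, -0.0096, np.float64(4.18), 0, 0, 0]
[0.0014, -0.0419, -0.0065, np.float64(4.18), 0, 0, 0]
[0.0014, -0.0423, -0.0035, np.float64(4.18), 0, 0, 0]
[0.0014, -0.0424, -0.0004, np.float64(4.18), 0, 0, 0]
[0.0014, -0.0423, 0.0027, np.float64(4.18), 0, 0, 0]
[0.0014, -0.042, 0.0058, np.float64(4.18), 0, 0, 0]
[0.0014, -0.0415, 0.0088, np.float64(4.18), 0, 0, 0]
[0.0014, -0.0407, 0.0118, np.float64(4.18), 0, 0, 0]
[0.0014, -0.0398, 0.0148, np.float64(4.18), 0, 0, 0]
[0.0014, -0.0386, 0.0176, np.float64(4.18), 0, 0, 0]
[0.0014, -0.0372, 0.0204, np.float64(4.18), 0, 0, 0]
[0.0014, -0.0356, 0.0231, np.float64(4.18), 0, 0, 0]
[0.0014, -0.0338, 0.0256, np.float64(4.18), 0, 0, 0]
```

>>> carry_out(commands=[[0.0014,-0.035,-0.024,4,0,0,0],[0.0014,-0.037,-0.021,4,0,0,0],[0.0014,-0.038,-0.018,4,0,0,0],[0.0014,-0.0395,-0.0155,4,0,0,0],[0.0014,-0.0405,-0.0125,4,0,0,0],[0.0014,-0.041,-0.01,4,0,0,0],[0.0014,-0.042,-0.007,4,0,0,0],[0.0014,-0.042,-0.004,4,0,0,0],[0.0014,-0.042,-0.001,4,0,0,0]])

```text
time_s: 4.62
tcp_pos: [0.4522, 0.2193, 0.2134]
tool_rot: [[0.0, -0.486, 0.874], [0.0, 0.874, 0.486], [-1.0, -0.0, 0.001]]
force: [0.5, 1.0, 0.5]
finger_gap: 0.0854
```

>>> carry_out(commands=[[0.0014,-0.042,0.003,4,0,0,0],[0.0014,-0.042,0.006,4,0,0,0],[0.0014,-0.0415,0.009,4,0,0,0],[0.0014,-0.041,0.012,4,0,0,0],[0.0014,-0.04,0.015,4,0,0,0],[0.0014,-0.0385,0.0175,4,0,0,0],[0.0014,-0.037,0.02,4,0,0,0],[0.0014,-0.0355,0.023,4,0,0,0],[0.0014,-0.034,0.0255,4,0,0,0]])

```text
time_s: 5.75
tcp_pos: [0.6636, -0.0984, 0.2005]
tool_rot: [[0.0, 0.121, 0.993], [0.0, 0.993, -0.121], [-1.0, 0.0, 0.0]]
force: [1.1, 0.4, -0.1]
finger_gap: 0.0853
```

```bash
cat >> h.py <<'E'
def wlook(name,q=(),z={}):
    s=ctrl.observe(); p=cams.camera("wrist"); cv2.imwrite(f"pics/{name}.png",p["color"][:,:,::-1])
    print("tcp",np.round(s["tcp_pos"],4))
    for k in q:
        print(k,"tip",[(ground(p,d["point"],z[k][0],s).round(4).tolist(),np.round(d["point"],0).tolist(),round(d["p"],2)) for d in spotter.tip_of(p,k)][:3],
              "rect",[(np.round(rect(p,d["pixels"],z[k][1],s),1).tolist(),round(d["p"],2)) for d in spotter.silhouettes(p,k)][:2])
    return s,p
Z=dict(plate_center=(.036,.02),stone_center=(.022,.039),wheel_center=(.034,.025),base=(0,.012),oblong_tray=(0,.016),square_tray=(0,.016),mat=(0,.004))
E
python3 -c "
from h import *
wlook('w1',['wheel_center','oblong_tray'],Z)
plan(.648,-.108,.2,-10,1)"
```

```text
tcp [ 0.6636 -0.0984  0.2005]
wheel_center tip [([[0.6497, -0.114]], [309.0, 194.0], 0.63)] rect [([648.2, -112.8, 89.6, 88.5, 37.2], 0.57), ([445.1, -8.1, 207.6, 72.3, 98.7], 0.49)]
oblong_tray tip [] rect [([649.6, -131.1, 185.2, 123.4, 89.9], 0.58)]
heading -6.8 turn -3.2 q6 1.54 t 6.0 dist 18
[0.0003, -0.0127, -0.013, np.float64(3.21), 0, 0, 0]
```

View pics/w1.png

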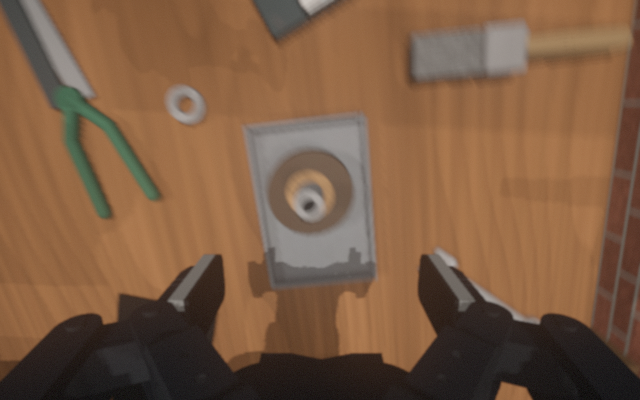

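The wrist view shows the wheel with its hub top at px (311,207), near one end of the oblong tray. The fingers are clear either side of it. I'm descending on the hub.

```bash
sed -i 's/round(-d\/n,2)/float(round(-d\/n,1))/' h.py; python3 -c "
from h import *
s,p=wlook('w2')
print(ground(p,(311,207),.063,s))
plan(.648,-.112,.055,-6.8,4)"
```

```text
tcp [ 0.6625 -0.0969  0.2003]
[[ 0.6508111  -0.11711446]]
heading -6.7 turn -0.1 q6 1.54 t 6.0 dist 147
[0.0364, -0.0043, -0.0031, 0.0, 0, 0, 0]
[0.0364, -0.0043, -0.0031, 0.0, 0, 0, 0]
[0.0364, -0.0043, -0.0031, 0.0, 0, 0, 0]
[0.0364, -0.0043, -0.0031, 0.0, 0, 0, 0]
```

>>> carry_out(commands=[[0,-0.018,-0.011,0,0,0,0],[0.04,0,0,0,0,0,0],[0.04,0,0,0,0,0,0],[0.04,0,0,0,0,0,0],[0.015,0,0,0,0,0,0],[0.01,0,0,0,0,0,0],[0,0,0,0,0,0,0],[0,0,0,0,0,0,0]])

```text
time_s: 7.05
tcp_pos: [0.651, -0.1139, 0.0571]
tool_rot: [[0.002, 0.118, 0.993], [-0.0, 0.993, -0.118], [-1.0, -0.0, 0.002]]
force: [-0.4, 0.2, -0.4]
finger_gap: 0.0855
```

>>> carry_out(commands=[[0,0,0,0,0,0,255],[0,0,0,0,0,0,255],[0,0,0,0,0,0,255],[0,0,0,0,0,0,255],[0,0,0,0,0,0,255],[0,0,0,0,0,0,255],[0,0,0,0,0,0,255],[0,0,0,0,0,0,255]])

```text
time_s: 8.05
tcp_pos: [0.651, -0.1139, 0.0576]
tool_rot: [[0.003, 0.118, 0.993], [-0.0, 0.993, -0.118], [-1.0, -0.0, 0.003]]
force: [-1.9, 0.8, 9.4]
finger_gap: 0.0001
```

The fingers closed on nothing, so I'm looking.

Run:
```python
from h import *
s,p=wlook('w3')
q=cams.camera("scene"); c=q["color"][120:300,130:370,::-1]
a=cv2.resize(c,None,fx=2,fy=2,interpolation=cv2.INTER_CUBIC); b=p["color"][:,:,::-1]
b=cv2.resize(b,(480,300)); cv2.imwrite("pics/c3.png",np.r_[a,b][:600])
```

```text
tcp [ 0.651  -0.1139  0.0576]
```

View pics/c3.png

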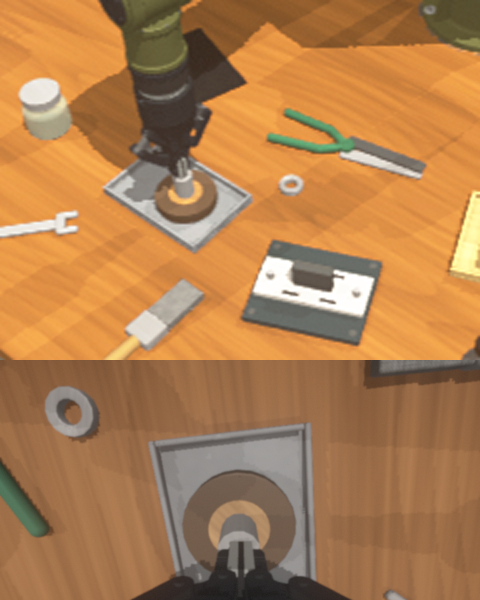

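The fingers closed just on the robot's side (-y) of the hub; the wheel still stands upright. I'm opening, rising and measuring again from the settled arm with several views.

>>> carry_out(commands=[[0,0,0,0,0,0,0],[0,0,0,0,0,0,0],[0,0,0,0,0,0,0],[0,0,0,0,0,0,0],[-0.03,0,0,0,0,0,0],[-0.03,0,0,0,0,0,0],[-0.02,0,0,0,0,0,0],[0,0,0,0,0,0,0],[0,0,0,0,0,0,0],[0,0,0,0,0,0,0]])

```text
time_s: 9.4
tcp_pos: [0.6489, -0.1135, 0.134]
tool_rot: [[-0.002, 0.118, 0.993], [0.0, 0.993, -0.118], [-1.0, 0.0, -0.002]]
force: [0.4, -0.9, -0.5]
finger_gap: 0.0856
```

Run:
```python
from h import *
s,p=wlook('w4',['wheel_center','oblong_tray'],Z)
print(np.round(p["tool_from_camera"],4).tolist(),p["fov_y"])
print("tcp ahead px",proj(p,np.array(s["tcp_pos"])+[[0,0,-.02],[0,0,-.05]],s))
for n in("top","scene"):
    q=cams.camera(n)
    for k in ('wheel_center','oblong_tray'):
        print(n,k,[ground(q,d["point"],Z[k][0]).round(4).tolist() for d in spotter.tip_of(q,k)],[(np.round(rect(q,d["pixels"],Z[k][1]),1).tolist(),round(d["p"],2)) for d in spotter.silhouettes(q,k)][:2])
    cv2.imwrite(f"pics/{n}4.png",q["color"][:,:,::-1])
```

```text
tcp [ 0.6489 -0.1135  0.134 ]
wheel_center tip [([[0.6504, -0.1121]], [323.0, 193.0], 0.8)] rect [([649.5, -113.2, 90.2, 89.3, 129.2], 0.84)]
oblong_tray tip [] rect [([650.0, -131.7, 185.6, 123.3, 89.7], 0.57)]
[[-0.0006, -0.2812, 0.9596, -0.1493], [-0.0001, -0.9596, -0.2812, 0.0698], [1.0, -0.0002, 0.0005, -0.0001], [0.0, 0.0, 0.0, 1.0]] 62.652286343671236
tcp ahead px [[321.05158596 234.29627359]
 [321.12609303 216.37813859]]
top wheel_center [[[0.653, -0.1066]]] [([651.1, -90.6, 90.4, 54.1, 173.8], 0.68)]
top oblong_tray [] [([651.1, -71.1, 127.7, 71.9, 178.7], 0.77)]
scene wheel_center [[[0.6524, -0.1104]]] [([652.7, -109.4, 103.2, 91.7, 37.1], 0.67)]
scene oblong_tray [[[0.6496, -0.1435]]] [([655.2, -127.8, 196.8, 133.3, 89.2], 0.91), ([649.4, -115.9, 109.8, 86.8, 45.2], 0.53)]
```

View pics/w4.png

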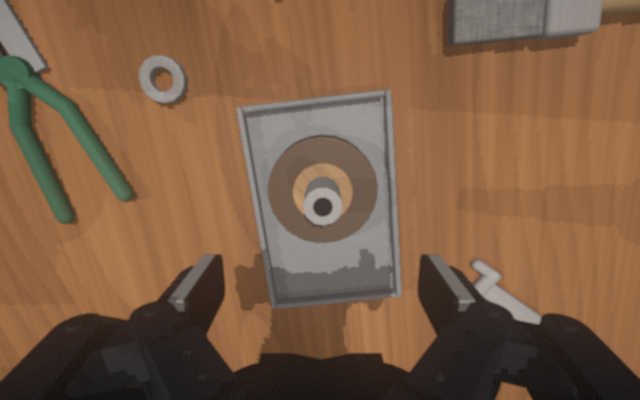

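Run:
```python
import cv2,numpy as np
a=cv2.imread("pics/w3.png")[140:340,220:420]
from h import *
q=cams.camera("scene"); b=cv2.imread("pics/c3.png")[110:230,80:250]
cv2.imwrite("pics/c4.png",np.c_[cv2.resize(a,(400,400),interpolation=cv2.INTER_CUBIC),cv2.resize(b,(400,282),interpolation=cv2.INTER_CUBIC)[:282].copy() if 0 else cv2.copyMakeBorder(cv2.resize(b,(400,282),interpolation=cv2.INTER_CUBIC),0,118,0,0,cv2.BORDER_CONSTANT)])
```

```text
Traceback (most recent call last):
cv2.error: OpenCV(4.12.0) /io/opencv/modules/imgcodecs/src/loadsave.cpp:1058: error: (-215:Assertion failed) image.channels() == 1 || image.channels() == 3 || image.channels() == 4 in function 'imwrite_'
```

Run:
```python
import cv2,numpy as np
a=cv2.imread("pics/w3.png")[140:340,220:420]; b=cv2.imread("pics/c3.png")[90:260,90:260]
r=lambda i:cv2.resize(i,(400,400),interpolation=cv2.INTER_CUBIC)
cv2.imwrite("pics/c4.png",np.hstack([r(a),r(b)]))
```

```text
(no output)
```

View pics/c4.png

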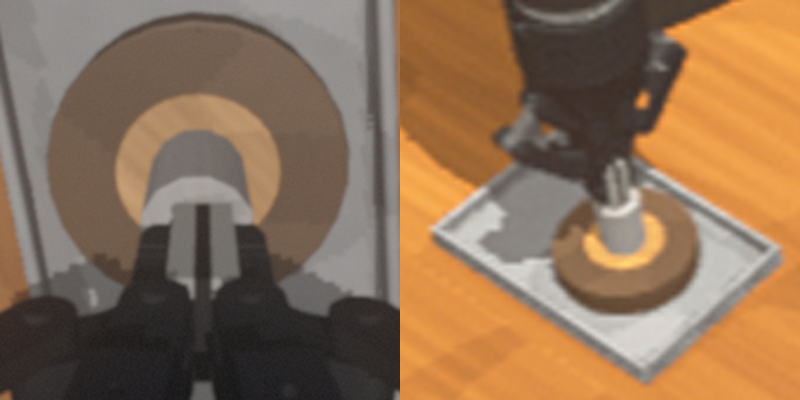

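Run:
```python
from h import *
s=ctrl.observe(); p=cams.camera("wrist")
T=np.array(p["tool_from_camera"]); Mi=np.linalg.inv(T)
def pt(X): c=(Mi[:3,:3]@np.array(X)+Mi[:3,3]); return (c[:2]/c[2]*f(p)+[p["cx"],p["cy"]]).round(0)
crop=lambda u:((u-[220,140])*2).tolist()
zt=.0576
for n,X in dict(tipshut_front=(.022,.011,0),tip8=(.008,.011,0),tip0=(0,.011,0),tipm5=(-.005,.011,0),hubtop_edge=(zt-.063,.016,0),hubtop_side=(zt-.063,.002,.014),hubbase_edge=(zt-.025,.016,0),hubbase_side=(zt-.025,.002,.014),disc_top=(zt-.025,.047,0),disc_side=(zt-.025,.002,.045)).items(): print(n,crop(pt(X)))
```

```text
tipshut_front [202.0, 148.0]
tip8 [202.0, 166.0]
tip0 [202.0, 178.0]
tipm5 [202.0, 186.0]
hubtop_edge [202.0, 166.0]
hubtop_side [260.0, 222.0]
hubbase_edge [202.0, 120.0]
hubbase_side [250.0, 166.0]
disc_top [202.0, 12.0]
disc_side [354.0, 166.0]
```

The closeup shows the shut fingertips standing on top of the hub. The real tips are therefore about 5 mm behind the reported TCP, not 22 mm ahead; the wrist-picture geometry and the 9 N upward push agree. I'm descending about 27 mm deeper, in guarded steps.

>>> carry_out(commands=[[0.03,0,0,0,0,0,0],[0.03,0,0,0,0,0,0],[0.025,0,0,0,0,0,0],[0.008,0,0,0,0,0,0],[0,0,0,0,0,0,0],[0,0,0,0,0,0,0]])

```text
time_s: 11.0
tcp_pos: [0.6509, -0.1139, 0.0439]
tool_rot: [[0.002, 0.118, 0.993], [-0.0, 0.993, -0.118], [-1.0, -0.0, 0.002]]
force: [-0.5, -0.6, -0.3]
finger_gap: 0.0851
```

>>> carry_out(commands=[[0.006,0,0,0,0,0,0],[0.005,0,0,0,0,0,0],[0,0,0,0,0,0,0]])

```text
time_s: 11.38
tcp_pos: [0.6494, -0.1136, 0.031]
tool_rot: [[-0.001, 0.118, 0.993], [0.0, 0.993, -0.118], [-1.0, 0.0, -0.001]]
force: [0.0, 0.0, 0.0]
finger_gap: 0.0853
```

>>> carry_out(commands=[[0,0,0,0,0,0,255],[0,0,0,0,0,0,255],[0,0,0,0,0,0,255],[0,0,0,0,0,0,255],[0,0,0,0,0,0,255],[0,0,0,0,0,0,255],[0,0,0,0,0,0,255]])

```text
time_s: 12.25
tcp_pos: [0.6501, -0.1138, 0.032]
tool_rot: [[0.0, 0.118, 0.993], [-0.0, 0.993, -0.118], [-1.0, -0.0, 0.001]]
force: [-0.2, -0.2, 5.8]
finger_gap: 0.0261
```

>>> carry_out(commands=[[-0.01,0,0,0,0,0,255],[-0.03,0,0,0,0,0,255],[-0.04,0,0,0,0,0,255],[-0.04,0,0,0,0,0,255],[0,0,0,0,0,0,255],[0,0,0,0,0,0,255],[0,0,0,0,0,0,255]])

```text
time_s: 13.12
tcp_pos: [0.6483, -0.1134, 0.1492]
tool_rot: [[-0.004, 0.118, 0.993], [0.001, 0.993, -0.118], [-1.0, 0.0, -0.004]]
force: [0.0, 0.6, -4.1]
finger_gap: 0.0263
```

Run:
```python
from h import *
wlook('w5',['wheel_center'],dict(wheel_center=(.15,.15)))
s=ctrl.observe(); print(s["force"],s["finger_gap"])
plan(.431,-.314,.151,-30,7,255)
```

```text
tcp [ 0.6483 -0.1134  0.1492]
wheel_center tip [([[0.6502, -0.1134]], [325.0, 250.0], 0.71)] rect [([649.2, -107.7, 83.4, 82.2, 131.0], 0.85)]
[ 0.65325907  0.31411588 -4.2493328 ] 0.02603909016213637
heading -6.8 turn -23.2 q6 1.52 t 13.3 dist 296
[-0.0001, -0.0321, -0.0275, 3.3, 0, 0, 255]
[-0.0001, -0.0337, -0.0256, 3.3, 0, 0, 255]
[-0.0001, -0.0351, -0.0236, 3.3, 0, 0, 255]
[-0.0001, -0.0364, -0.0216, 3.3, 0, 0, 255]
[-0.0001, -0.0376, -0.0194, 3.3, 0, 0, 255]
[-0.0001, -0.0386, -0.0172, 3.3, 0, 0, 255]
[-0.0001, -0.0396, -0.015, 3.3, 0, 0, 255]
```

View pics/w5.png

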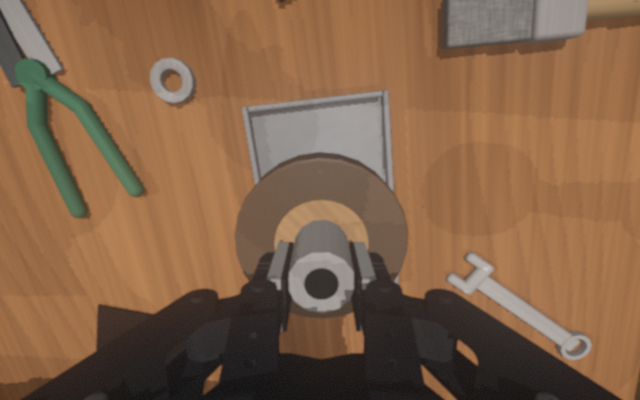

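Wheel held by the hub, level (4.1 N). On to the mat.

>>> carry_out(commands=[[0,-0.032,-0.0275,3.3,0,0,255],[0,-0.034,-0.0255,3.3,0,0,255],[0,-0.035,-0.0235,3.3,0,0,255],[0,-0.0365,-0.0215,3.3,0,0,255],[0,-0.0375,-0.0195,3.3,0,0,255],[0,-0.0385,-0.017,3.3,0,0,255],[0,-0.0395,-0.015,3.3,0,0,255],[0,0,0,0,0,0,255],[0,0,0,0,0,0,255],[0,0,0,0,0,0,255]])

```text
time_s: 14.52
tcp_pos: [0.4332, -0.3138, 0.1515]
tool_rot: [[0.0, 0.497, 0.868], [0.0, 0.868, -0.497], [-1.0, 0.0, 0.0]]
force: [-0.5, 0.1, -3.9]
finger_gap: 0.0263
```

>>> carry_out(commands=[[0.04,0,0,0,0,0,255],[0.04,0,0,0,0,0,255],[0.02,0,0,0,0,0,255],[0.01,0,0,0,0,0,255],[0,0,0,0,0,0,255],[0,0,0,0,0,0,255],[0,0,0,0,0,0,255]])

```text
time_s: 15.4
tcp_pos: [0.4334, -0.315, 0.0426]
tool_rot: [[0.002, 0.498, 0.867], [-0.001, 0.867, -0.498], [-1.0, -0.0, 0.002]]
force: [-0.7, -0.4, -3.8]
finger_gap: 0.0261
```

>>> carry_out(commands=[[0.004,0,0,0,0,0,255],[0.004,0,0,0,0,0,255],[0.002,0,0,0,0,0,255],[0,0,0,0,0,0,255],[0,0,0,0,0,0,255],[0,0,0,0,0,0,255]])

```text
time_s: 16.15
tcp_pos: [0.4326, -0.3145, 0.0317]
tool_rot: [[0.0, 0.498, 0.867], [-0.0, 0.867, -0.498], [-1.0, 0.0, 0.0]]
force: [0.7, 0.2, -3.3]
finger_gap: 0.026
```

Just about touching. I'm opening, then lifting straight up and moving towards the plate.

>>> carry_out(commands=[[0.001,0,0,0,0,0,255],[0,0,0,0,0,0,0],[0,0,0,0,0,0,0],[0,0,0,0,0,0,0],[0,0,0,0,0,0,0],[0,0,0,0,0,0,0],[-0.04,0,0,0,0,0,0],[-0.06,0,0,0,0,0,0],[-0.06,0,0,0,0,0,0],[0,0,0,0,0,0,0]])

```text
time_s: 17.4
tcp_pos: [0.4355, -0.3166, 0.1961]
tool_rot: [[0.008, 0.498, 0.867], [-0.006, 0.867, -0.498], [-1.0, -0.001, 0.009]]
force: [-0.8, -0.3, -0.8]
finger_gap: 0.0852
```

```bash
python3 -c "
from h import *
wlook('w6',['wheel_center'],dict(wheel_center=(.033,.024)))
plan(.664,.13,.19,22.5,10)"
```

```text
tcp [ 0.4355 -0.3166  0.1961]
wheel_center tip [([[0.4355, -0.3154]], [318.0, 177.0], 0.64)] rect [([433.4, -314.1, 89.2, 89.0, 14.0], 0.94)]
heading -29.9 turn 52.4 q6 1.46 t 17.6 dist 501
[-0.0, 0.0501, -0.002, -5.2, 0, 0, 0]
[-0.0, 0.05, 0.0025, -5.2, 0, 0, 0]
[-0.0, 0.0496, 0.0071, -5.2, 0, 0, 0]
[-0.0, 0.0487, 0.0116, -5.2, 0, 0, 0]
[-0.0, 0.0475, 0.016, -5.2, 0, 0, 0]
[-0.0, 0.0458, 0.0203, -5.2, 0, 0, 0]
[-0.0, 0.0438, 0.0244, -5.2, 0, 0, 0]
[-0.0, 0.0414, 0.0283, -5.2, 0, 0, 0]
[-0.0, 0.0386, 0.0319, -5.2, 0, 0, 0]
[-0.0, 0.0355, 0.0353, -5.2, 0, 0, 0]
```

>>> carry_out(commands=[[0,0.05,-0.002,-5.2,0,0,0],[0,0.05,0.0025,-5.2,0,0,0],[0,0.0495,0.007,-5.2,0,0,0],[0,0.0485,0.0115,-5.2,0,0,0],[0,0.0475,0.016,-5.2,0,0,0],[0,0.046,0.0205,-5.2,0,0,0],[0,0.044,0.0245,-5.2,0,0,0],[0,0.0415,0.0285,-5.2,0,0,0],[0,0.0385,0.032,-5.2,0,0,0],[0,0.0355,0.035,-5.2,0,0,0]])

```text
time_s: 18.8
tcp_pos: [0.6652, 0.1303, 0.188]
tool_rot: [[-0.004, -0.379, 0.925], [-0.001, 0.925, 0.379], [-1.0, 0.001, -0.004]]
force: [1.1, -0.4, -0.4]
finger_gap: 0.0853
```

>>> carry_out(commands=[[0,0,0,0,0,0,0],[0,0,0,0,0,0,0],[0,0,0,0,0,0,0],[0,0,0,0,0,0,0],[0,0,0,0,0,0,0]])

```text
time_s: 19.42
tcp_pos: [0.6658, 0.1282, 0.1909]
tool_rot: [[0.0, -0.375, 0.927], [0.0, 0.927, 0.375], [-1.0, -0.0, 0.0]]
force: [0.2, -0.3, -0.2]
finger_gap: 0.0852
```

```bash
python3 -c "
from h import *
s,p=wlook('w7',['plate_center','base'],Z)
m=max(spotter.silhouettes(p,'plate_center'),key=lambda d:d['p'])['pixels']
# bright plate face only
g=cv2.cvtColor(p['color'],cv2.COLOR_RGB2HSV); b=(m&(g[:,:,2]>150)&(g[:,:,1]<60)).astype(np.uint8)
b=cv2.morphologyEx(b,cv2.MORPH_OPEN,np.ones((3,3),np.uint8)); print(b.sum(),rect(p,b,.02,s))
plan(.664,.136,.19,22.5,1)"
```

```text
tcp [0.6658 0.1282 0.1909]
plate_center tip [([[0.6681, 0.1313]], [325.0, 178.0], 0.7)] rect [([663.2, 135.0, 150.3, 60.9, 112.8], 0.79)]
base tip [] rect [([662.3, 135.3, 159.2, 134.7, 112.7], 0.84)]
7017 [663.2999877929688, 135.10000610351562, 150.3000030517578, 60.79999923706055, 112.80000305175781]
heading 22.1 turn 0.4 q6 1.38 t 19.7 dist 7
[0.0007, 0.0073, 0.001, -0.4, 0, 0, 0]
```

View pics/w7.png

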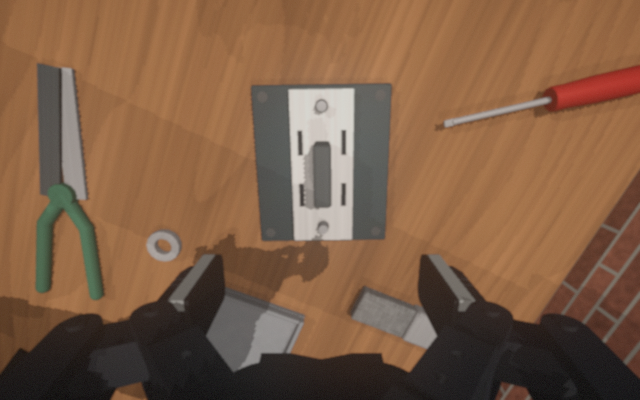

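The picture shows the real plate on the base, centred at px (321,170), with the bar along tool y. It measures (0.6633, 0.1351) at 112.8°.

>>> carry_out(commands=[[0,0.007,0,-0.7,0,0,0],[0.04,0,0,0,0,0,0],[0.05,0,0,0,0,0,0],[0.04,0,0,0,0,0,0],[0.025,0,0,0,0,0,0],[0.01,0,0,0,0,0,0],[0.005,0,0,0,0,0,0],[0,0,0,0,0,0,0],[0,0,0,0,0,0,0],[0,0,0,0,0,0,0]])

```text
time_s: 20.98
tcp_pos: [0.6638, 0.1356, 0.0215]
tool_rot: [[0.001, -0.388, 0.922], [0.0, 0.922, 0.388], [-1.0, -0.0, 0.001]]
force: [-0.2, -0.2, 0.5]
finger_gap: 0.0854
```

>>> carry_out(commands=[[0,0,0,0,0,0,255],[0,0,0,0,0,0,255],[0,0,0,0,0,0,255],[0,0,0,0,0,0,255],[0,0,0,0,0,0,255],[0,0,0,0,0,0,255],[0,0,0,0,0,0,255],[0,0,0,0,0,0,255]])

```text
time_s: 21.98
tcp_pos: [0.6634, 0.1355, 0.0208]
tool_rot: [[0.0, -0.388, 0.922], [0.0, 0.922, 0.388], [-1.0, -0.0, 0.0]]
force: [1.0, 0.8, 2.2]
finger_gap: 0.0152
```

>>> carry_out(commands=[[-0.003,0,0,0,0,0,255],[-0.005,0,0,0,0,0,255],[-0.006,0,0,0,0,0,255],[-0.006,0,0,0,0,0,255],[-0.01,0,0,0,0,0,255],[-0.02,0,0,0,0,0,255],[-0.03,0,0,0,0,0,255],[-0.03,0,0,0,0,0,255],[0,0,0,0,0,0,255],[0,0,0,0,0,0,255]])

```text
time_s: 23.22
tcp_pos: [0.6625, 0.1353, 0.1297]
tool_rot: [[-0.001, -0.388, 0.922], [-0.0, 0.922, 0.388], [-1.0, 0.0, -0.001]]
force: [0.3, 0.3, -3.0]
finger_gap: 0.0153
```

```bash
python3 -c "
from h import *
s,p=wlook('w8',['base'],Z)
plan(.650,-.129,.13,-0.3,8,255)"
```

```text
tcp [0.6625 0.1353 0.1297]
base tip [] rect [([662.9, 135.2, 159.5, 134.0, 112.9], 0.77)]
heading 22.8 turn -23.1 q6 1.37 t 23.4 dist 264
[-0.0002, -0.0299, -0.0142, 2.9, 0, 0, 255]
[-0.0002, -0.0305, -0.0127, 2.9, 0, 0, 255]
[-0.0002, -0.0311, -0.0111, 2.9, 0, 0, 255]
[-0.0002, -0.0317, -0.0095, 2.9, 0, 0, 255]
[-0.0002, -0.0321, -0.0079, 2.9, 0, 0, 255]
[-0.0002, -0.0325, -0.0063, 2.9, 0, 0, 255]
[-0.0002, -0.0327, -0.0046, 2.9, 0, 0, 255]
[-0.0002, -0.0329, -0.003, 2.9, 0, 0, 255]
```

View pics/w8.png

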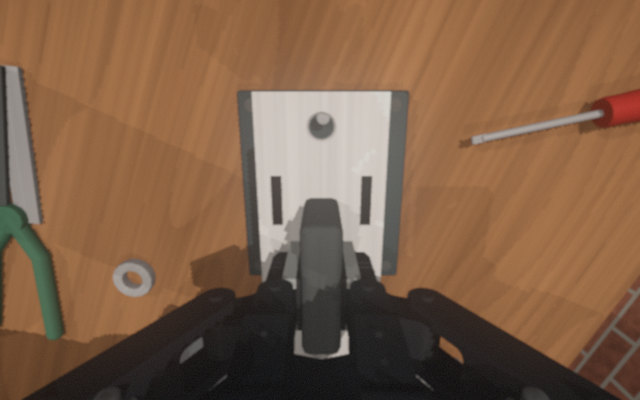

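Plate clear of the dowels and level, with the dowel seen through its hole at (321,125). Over to the oblong tray.

>>> carry_out(commands=[[0,-0.03,-0.014,2.9,0,0,255],[0,-0.0305,-0.0127,2.9,0,0,255],[0,-0.031,-0.011,2.9,0,0,255],[0,-0.0317,-0.0095,2.9,0,0,255],[0,-0.032,-0.008,2.9,0,0,255],[0,-0.0325,-0.0063,2.9,0,0,255],[0,-0.033,-0.0046,2.9,0,0,255],[0,-0.0345,-0.003,2.9,0,0,255],[0,0,0,0,0,0,255],[0,0,0,0,0,0,255]])

```text
time_s: 24.62
tcp_pos: [0.6507, -0.1302, 0.1296]
tool_rot: [[-0.002, 0.007, 1.0], [0.001, 1.0, -0.007], [-1.0, 0.001, -0.002]]
force: [-0.7, 0.2, -2.8]
finger_gap: 0.0153
```

>>> carry_out(commands=[[0,0,0,0,0,0,255],[0,0,0,0,0,0,255],[0.03,0,0,0,0,0,255],[0.03,0,0,0,0,0,255],[0.01,0,0,0,0,0,255],[0,0,0,0,0,0,255],[0,0,0,0,0,0,255],[0,0,0,0,0,0,255]])

```text
time_s: 25.62
tcp_pos: [0.6523, -0.1306, 0.062]
tool_rot: [[0.002, 0.007, 1.0], [-0.0, 1.0, -0.007], [-1.0, -0.0, 0.002]]
force: [0.1, 0.2, -3.1]
finger_gap: 0.0154
```

```bash
python3 -c "
from h import *
s,p=wlook('w9',['oblong_tray'],Z); print(s['force'])
m=spotter.silhouettes(p,'plate_center')
print([rect(p,d['pixels'],s['tcp_pos'][2]-.0208+.02,s) for d in m][:1])
plan(.650,-.1315,.0138,-0.3,1,255)"
```

```text
tcp [ 0.6523 -0.1306  0.062 ]
oblong_tray tip [] rect [([650.2, -113.7, 147.2, 122.1, 89.6], 0.61)]
[ 0.13107162  0.20614674 -3.06230881]
[[652.0999755859375, -126.0999984741211, 140.8000030517578, 61.099998474121094, 89.5999984741211]]
heading -0.4 turn 0.1 q6 1.38 t 25.8 dist 47
[0.0473, -0.001, -0.0016, -0.1, 0, 0, 255]
```

View pics/w9.png

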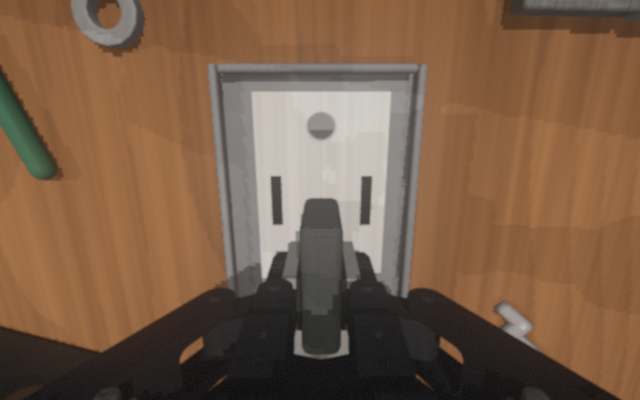

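Plate squarely above the tray, aligned. Lowering.

>>> carry_out(commands=[[0.015,0,-0.001,0,0,0,255],[0.015,0,0,0,0,0,255],[0.007,0,0,0,0,0,255],[0.004,0,0,0,0,0,255],[0.003,0,0,0,0,0,255],[0.001,0,0,0,0,0,255],[0,0,0,0,0,0,255],[0,0,0,0,0,0,255]])

```text
time_s: 26.82
tcp_pos: [0.6506, -0.1305, 0.016]
tool_rot: [[0.001, 0.007, 1.0], [-0.0, 1.0, -0.007], [-1.0, -0.0, 0.001]]
force: [0.3, 0.6, -3.5]
finger_gap: 0.0155
```

>>> carry_out(commands=[[0.002,0,0,0,0,0,255],[0.0005,0,0,0,0,0,255],[0,0,0,0,0,0,255],[0,0,0,0,0,0,255]])

```text
time_s: 27.32
tcp_pos: [0.6507, -0.1305, 0.0137]
tool_rot: [[0.001, 0.007, 1.0], [-0.0, 1.0, -0.007], [-1.0, -0.0, 0.001]]
force: [-1.0, 0.4, 3.4]
finger_gap: 0.0152
```

>>> carry_out(commands=[[0,0,0,0,0,0,0],[0,0,0,0,0,0,0],[0,0,0,0,0,0,0],[0,0,0,0,0,0,0],[0,0,0,0,0,0,0],[-0.03,0,0,0,0,0,0],[-0.06,0,0,0,0,0,0],[-0.06,0,0,0,0,0,0],[-0.02,0,0,0,0,0,0],[0,0,0,0,0,0,0]])

```text
time_s: 28.58
tcp_pos: [0.6518, -0.1307, 0.1854]
tool_rot: [[0.004, 0.007, 1.0], [-0.001, 1.0, -0.007], [-1.0, -0.001, 0.004]]
force: [0.2, 0.5, -0.2]
finger_gap: 0.0852
```

```bash
python3 -c "
from h import *
wlook('w10',['plate_center','oblong_tray'],dict(plate_center=(.029,.013),oblong_tray=(0,.016)))
plan(.440,.295,.19,111,12)"
```

```text
tcp [ 0.6518 -0.1307  0.1854]
plate_center tip [([[0.6536, -0.1327]], [322.0, 181.0], 0.81)] rect [([650.1, -131.9, 150.7, 60.2, 89.6], 0.56), ([436.7, -40.4, 146.6, 75.2, 102.9], 0.41)]
oblong_tray tip [] rect [([649.8, -132.2, 184.4, 123.6, 89.6], 0.58)]
heading -0.4 turn -68.6 q6 1.38 t 28.8 dist 474
[-0.0008, 0.0353, -0.0177, 5.7, 0, 0, 0]
[-0.0008, 0.0334, -0.0211, 5.7, 0, 0, 0]
[-0.0008, 0.0311, -0.0243, 5.7, 0, 0, 0]
[-0.0008, 0.0285, -0.0273, 5.7, 0, 0, 0]
[-0.0008, 0.0257, -0.03, 5.7, 0, 0, 0]
[-0.0008, 0.0226, -0.0324, 5.7, 0, 0, 0]
[-0.0008, 0.0192, -0.0345, 5.7, 0, 0, 0]
[-0.0008, 0.0157, -0.0362, 5.7, 0, 0, 0]
[-0.0008, 0.012, -0.0376, 5.7, 0, 0, 0]
[-0.0008, 0.0082, -0.0386, 5.7, 0, 0, 0]
[-0.0008, 0.0043, -0.0393, 5.7, 0, 0, 0]
[-0.0008, 0.0004, -0.0395, 5.7, 0, 0, 0]
```

Plate sits at the tray centre within 1 mm. For the stone, the turn must go the other way (+111°) because of the last joint's range.

```bash
sed -i 's/def plan(x,y,z,yaw,n,g=0):/def plan(x,y,z,yaw,n,g=0,full=0):/; s/d=(yaw-h+90)%180-90; D=/d=(yaw-h+90)%180-90 if not full else yaw-h; D=/' h.py; python3 -c "
from h import *
plan(.440,.295,.19,111,14,0,1)"
```

```text
heading -0.4 turn 111.4 q6 1.38 t 28.8 dist 474
[-0.0006, 0.0303, -0.0151, -8.0, 0, 0, 0]
[-0.0006, 0.0321, -0.0108, -8.0, 0, 0, 0]
[-0.0006, 0.0333, -0.0063, -8.0, 0, 0, 0]
[-0.0006, 0.0338, -0.0016, -8.0, 0, 0, 0]
[-0.0006, 0.0337, 0.0031, -8.0, 0, 0, 0]
[-0.0006, 0.033, 0.0077, -8.0, 0, 0, 0]
[-0.0006, 0.0316, 0.0122, -8.0, 0, 0, 0]
[-0.0006, 0.0296, 0.0165, -8.0, 0, 0, 0]
[-0.0006, 0.027, 0.0204, -8.0, 0, 0, 0]
[-0.0006, 0.0239, 0.0239, -8.0, 0, 0, 0]
[-0.0006, 0.0204, 0.027, -8.0, 0, 0, 0]
[-0.0006, 0.0164, 0.0296, -8.0, 0, 0, 0]
[-0.0006, 0.0122, 0.0316, -8.0, 0, 0, 0]
[-0.0006, 0.0077, 0.033, -8.0, 0, 0, 0]
```

>>> carry_out(commands=[[0,0.0305,-0.015,-8,0,0,0],[0,0.032,-0.011,-8,0,0,0],[0,0.0335,-0.0065,-8,0,0,0],[0,0.034,-0.0015,-8,0,0,0],[0,0.0335,0.003,-8,0,0,0],[0,0.033,0.0075,-8,0,0,0],[0,0.0315,0.012,-8,0,0,0]])

```text
time_s: 29.7
tcp_pos: [0.5434, 0.0827, 0.1818]
tool_rot: [[-0.002, -0.828, 0.561], [-0.0, 0.561, 0.828], [-1.0, 0.002, -0.001]]
force: [-0.6, 0.8, 0.3]
finger_gap: 0.0855
```

>>> carry_out(commands=[[0,0.0295,0.0165,-8,0,0,0],[0,0.027,0.0205,-8,0,0,0],[0,0.024,0.024,-8,0,0,0],[0,0.0205,0.027,-8,0,0,0],[0,0.0165,0.0295,-8,0,0,0],[0,0.012,0.0315,-8,0,0,0],[0,0.0075,0.033,-8,0,0,0],[0,0,0,0,0,0,0],[0,0,0,0,0,0,0],[0,0,0,0,0,0,0]])

```text
time_s: 30.95
tcp_pos: [0.439, 0.293, 0.1828]
tool_rot: [[-0.0, -0.93, -0.367], [-0.001, -0.367, 0.93], [-1.0, 0.001, -0.0]]
force: [0.4, 0.1, -0.5]
finger_gap: 0.0858
```

```bash
python3 -c "
from h import *
s,p=wlook('w11',['stone_center','square_tray'],Z)
plan(.440,.302,.19,111,1)"
```

```text
tcp [0.439  0.293  0.1828]
stone_center tip [([[0.4175, 0.0209]], [39.0, 46.0], 0.63), ([[0.4383, 0.2971]], [327.0, 182.0], 0.62)] rect [([435.1, 295.6, 120.9, 39.9, 21.6], 0.79)]
square_tray tip [([[0.4334, 0.3106]], [340.0, 177.0], 0.84)] rect []
heading 111.5 turn -0.5 q6 0.21 t 31.2 dist 11
[-0.0069, -0.004, 0.0077, 0.5, 0, 0, 0]
```

View pics/w11.png

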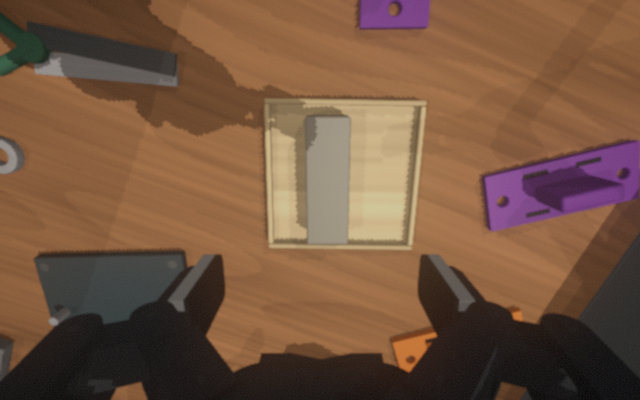

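The stone lies at px (328,180), lengthwise along tool y, measured (0.4351, 0.2956) at 21.6°. Grasping across its 40 mm width.

>>> carry_out(commands=[[0,0.002,0.004,0,0,0,0],[0.04,0,0,0,0,0,0],[0.05,0,0,0,0,0,0],[0.045,0,0,0,0,0,0],[0.02,0,0,0,0,0,0],[0.008,0,0,0,0,0,0],[0.003,0,0,0,0,0,0],[0,0,0,0,0,0,0],[0,0,0,0,0,0,0],[0,0,0,0,0,0,0]])

```text
time_s: 32.45
tcp_pos: [0.436, 0.2971, 0.0178]
tool_rot: [[0.001, -0.93, -0.368], [0.001, -0.368, 0.93], [-1.0, -0.001, 0.0]]
force: [-0.3, 0.4, -0.2]
finger_gap: 0.0856
```

>>> carry_out(commands=[[0,0,0,0,0,0,255],[0,0,0,0,0,0,255],[0,0,0,0,0,0,255],[0,0,0,0,0,0,255],[0,0,0,0,0,0,255],[0,0,0,0,0,0,255]])

```text
time_s: 33.2
tcp_pos: [0.4356, 0.2971, 0.0175]
tool_rot: [[0.0, -0.93, -0.368], [0.001, -0.368, 0.93], [-1.0, -0.0, 0.0]]
force: [-1.2, -0.0, 5.4]
finger_gap: 0.0384
```

>>> carry_out(commands=[[-0.01,0,0,0,0,0,255],[-0.03,0,0,0,0,0,255],[-0.05,0,0,0,0,0,255],[-0.03,0,0,0,0,0,255],[0,0,0,0,0,0,255],[0,0,0,0,0,0,255],[0,0,0,0,0,0,255],[0,0,0,0,0,0,255]])

```text
time_s: 34.2
tcp_pos: [0.4347, 0.2962, 0.1357]
tool_rot: [[-0.002, -0.93, -0.368], [-0.001, -0.368, 0.93], [-1.0, 0.002, -0.001]]
force: [0.3, 0.3, -4.2]
finger_gap: 0.0381
```

```bash
python3 -c "
from h import *
s,p=wlook('w12',[],Z); h=s['tcp_pos'][2]-.0165
print([(rect(p,d['pixels'],.039+h,s),round(d['p'],2)) for d in spotter.silhouettes(p,'stone_center')],s['force'])
plan(.6629,.1352,.135,112.8,6,255)"
```

```text
tcp [0.4347 0.2962 0.1357]
[([425.79998779296875, 291.1000061035156, 105.0, 40.29999923706055, 21.899999618530273], 0.6)] [ 0.28996733  0.34630526 -4.18354294]
heading 111.6 turn 1.2 q6 0.22 t 34.3 dist 279
[0.0002, -0.0254, -0.039, -0.2, 0, 0, 255]
[0.0002, -0.0253, -0.0391, -0.2, 0, 0, 255]
[0.0002, -0.0251, -0.0392, -0.2, 0, 0, 255]
[0.0002, -0.025, -0.0392, -0.2, 0, 0, 255]
[0.0002, -0.0249, -0.0393, -0.2, 0, 0, 255]
[0.0002, -0.0247, -0.0394, -0.2, 0, 0, 255]
```

View pics/w12.png

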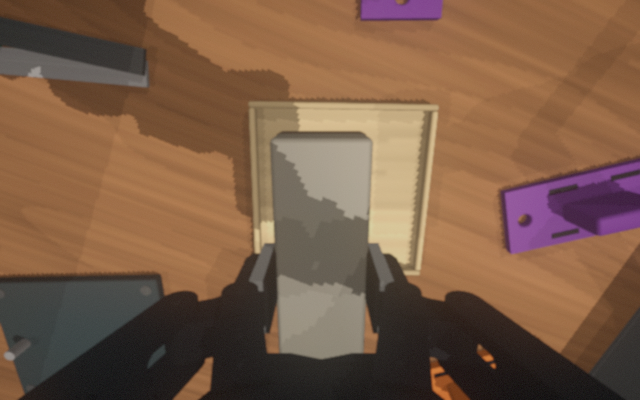

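Stone held level. Over to the base.

>>> carry_out(commands=[[0,-0.0255,-0.039,-0.2,0,0,255],[0,-0.0253,-0.039,-0.2,0,0,255],[0,-0.025,-0.0392,-0.2,0,0,255],[0,-0.025,-0.0392,-0.2,0,0,255],[0,-0.025,-0.0393,-0.2,0,0,255],[0,-0.0247,-0.0395,-0.2,0,0,255],[0,0,0,0,0,0,255],[0,0,0,0,0,0,255],[0,0,0,0,0,0,255],[0,0,0,0,0,0,255]])

```text
time_s: 35.55
tcp_pos: [0.6627, 0.1363, 0.1373]
tool_rot: [[-0.0, -0.921, -0.389], [0.0, -0.389, 0.921], [-1.0, 0.0, 0.0]]
force: [1.1, -0.2, -3.4]
finger_gap: 0.0388
```

>>> carry_out(commands=[[0.03,0,0,0,0,0,255],[0.03,0,0,0,0,0,255],[0.01,0,0,0,0,0,255],[0,0,0,0,0,0,255],[0,0,0,0,0,0,255],[0,0,0,0,0,0,255],[0,0,0,0,0,0,255]])

```text
time_s: 36.42
tcp_pos: [0.6639, 0.1356, 0.068]
tool_rot: [[0.001, -0.922, -0.388], [0.0, -0.388, 0.922], [-1.0, -0.001, -0.0]]
force: [0.5, 0.3, -4.6]
finger_gap: 0.0386
```

```bash
python3 -c "
from h import *
s,p=wlook('w13',['base'],Z); 
plan(.6629,.1352,.0245,112.8,1,255)"
```

```text
tcp [0.6639 0.1356 0.068 ]
base tip [] rect [([661.0, 134.1, 159.6, 129.7, 112.8], 0.75)]
heading 112.8 turn -0.0 q6 -0.20 t 36.6 dist 43
[0.0429, 0.0007, -0.0, 0.0, 0, 0, 255]
```

View pics/w13.png

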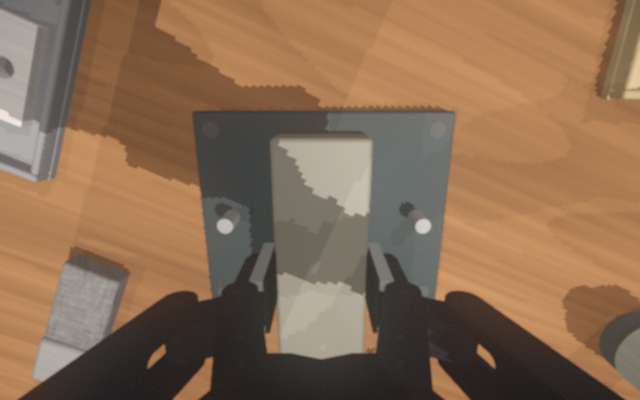

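Stone midway between the dowels at px (225,226) and (423,226), and square. Lowering.

>>> carry_out(commands=[[0.015,0.0007,0,0,0,0,255],[0.015,0,0,0,0,0,255],[0.006,0,0,0,0,0,255],[0.003,0,0,0,0,0,255],[0.002,0,0,0,0,0,255],[0.001,0,0,0,0,0,255],[0,0,0,0,0,0,255],[0,0,0,0,0,0,255]])

```text
time_s: 37.58
tcp_pos: [0.663, 0.1353, 0.0254]
tool_rot: [[0.001, -0.922, -0.388], [0.0, -0.388, 0.922], [-1.0, -0.001, -0.0]]
force: [-0.6, 0.7, -3.8]
finger_gap: 0.0385
```

>>> carry_out(commands=[[0.001,0,0,0,0,0,255],[0.0005,0,0,0,0,0,255],[0,0,0,0,0,0,255],[0,0,0,0,0,0,255]])

```text
time_s: 38.08
tcp_pos: [0.663, 0.1353, 0.0245]
tool_rot: [[0.001, -0.922, -0.387], [0.0, -0.387, 0.922], [-1.0, -0.001, -0.0]]
force: [-3.8, -1.1, 6.1]
finger_gap: 0.0387
```

Contact made. I'm opening partway, lifting, then checking.

>>> carry_out(commands=[[0,0,0,0,0,0,90],[0,0,0,0,0,0,90],[0,0,0,0,0,0,90],[0,0,0,0,0,0,90],[-0.02,0,0,0,0,0,90],[-0.04,0,0,0,0,0,0],[-0.06,0,0,0,0,0,0],[-0.05,0,0,0,0,0,0],[0,0,0,0,0,0,0],[0,0,0,0,0,0,0]])

```text
time_s: 39.33
tcp_pos: [0.6626, 0.1352, 0.1932]
tool_rot: [[-0.0, -0.922, -0.388], [-0.0, -0.388, 0.922], [-1.0, 0.0, 0.0]]
force: [-0.5, -0.0, -0.1]
finger_gap: 0.0854
```

```bash
python3 -c "
from h import *
s,p=wlook('w14',['stone_center','base'],dict(stone_center=(.029,.046),base=(0,.012)))
plan(.4334,-.3141,.19,50,14,0,1)"
```

```text
tcp [0.6626 0.1352 0.1932]
stone_center tip [([[0.6637, 0.1351]], [322.0, 181.0], 0.68)] rect [([664.1, 133.8, 121.2, 41.3, 23.1], 0.73), ([656.8, 132.0, 145.1, 121.2, 112.8], 0.63)]
base tip [] rect [([663.7, 134.8, 160.8, 134.5, 112.3], 0.92)]
heading 112.8 turn -62.8 q6 -0.20 t 39.6 dist 504
[0.0001, 0.0275, -0.0233, 4.5, 0, 0, 0]
[0.0001, 0.0256, -0.0253, 4.5, 0, 0, 0]
[0.0001, 0.0235, -0.0273, 4.5, 0, 0, 0]
[0.0001, 0.0213, -0.029, 4.5, 0, 0, 0]
[0.0001, 0.019, -0.0306, 4.5, 0, 0, 0]
[0.0001, 0.0165, -0.032, 4.5, 0, 0, 0]
[0.0001, 0.014, -0.0332, 4.5, 0, 0, 0]
[0.0001, 0.0113, -0.0342, 4.5, 0, 0, 0]
[0.0001, 0.0086, -0.0349, 4.5, 0, 0, 0]
[0.0001, 0.0059, -0.0355, 4.5, 0, 0, 0]
[0.0001, 0.0031, -0.0359, 4.5, 0, 0, 0]
[0.0001, 0.0003, -0.036, 4.5, 0, 0, 0]
[0.0001, -0.0026, -0.0359, 4.5, 0, 0, 0]
[0.0001, -0.0054, -0.0356, 4.5, 0, 0, 0]
```

Stone within 1 mm of the base centre, square within 1°. Back to the wheel on the mat.

>>> carry_out(commands=[[0,0.0275,-0.0235,4.5,0,0,0],[0,0.0255,-0.0255,4.5,0,0,0],[0,0.0235,-0.027,4.5,0,0,0],[0,0.0215,-0.029,4.5,0,0,0],[0,0.019,-0.0305,4.5,0,0,0],[0,0.0165,-0.032,4.5,0,0,0],[0,0.014,-0.033,4.5,0,0,0]])

```text
time_s: 40.45
tcp_pos: [0.5473, -0.0901, 0.1929]
tool_rot: [[-0.001, -0.988, 0.154], [0.0, 0.154, 0.988], [-1.0, 0.001, -0.0]]
force: [0.9, -0.9, -0.1]
finger_gap: 0.0858
```

>>> carry_out(commands=[[0,0.0115,-0.034,4.5,0,0,0],[0,0.0085,-0.035,4.5,0,0,0],[0,0.006,-0.0355,4.5,0,0,0],[0,0.003,-0.036,4.5,0,0,0],[0,0,-0.036,4.5,0,0,0],[0,-0.0025,-0.036,4.5,0,0,0],[0,-0.0055,-0.0355,4.5,0,0,0],[0,0,0,0,0,0,0],[0,0,0,0,0,0,0],[0,0,0,0,0,0,0]])

```text
time_s: 41.7
tcp_pos: [0.434, -0.3128, 0.1934]
tool_rot: [[-0.0, -0.765, 0.644], [0.001, 0.644, 0.765], [-1.0, 0.001, 0.0]]
force: [0.0, 0.1, 0.2]
finger_gap: 0.0852
```

```bash
python3 -c "
from h import *
s,p=wlook('w15',['wheel_center'],dict(wheel_center=(.033,.024)))
plan(.4334,-.3141,.031,50,1)"
```

```text
tcp [ 0.434  -0.3128  0.1934]
wheel_center tip [([[0.4347, -0.3123]], [323.0, 179.0], 0.95)] rect [([434.0, -314.2, 89.6, 88.7, 111.8], 0.82)]
heading 49.9 turn 0.1 q6 0.08 t 41.9 dist 163
[0.1626, -0.0002, -0.0013, -0.1, 0, 0, 0]
```

>>> carry_out(commands=[[0.03,0,-0.001,0,0,0,0],[0.045,0,0,0,0,0,0],[0.045,0,0,0,0,0,0],[0.03,0,0,0,0,0,0],[0.01,0,0,0,0,0,0],[0.002,0,0,0,0,0,0],[0,0,0,0,0,0,0],[0,0,0,0,0,0,0]])

```text
time_s: 42.85
tcp_pos: [0.434, -0.3151, 0.0329]
tool_rot: [[0.002, -0.764, 0.645], [-0.001, 0.645, 0.764], [-1.0, -0.002, 0.0]]
force: [-0.2, 0.5, 0.5]
finger_gap: 0.0849
```

>>> carry_out(commands=[[0,0,0,0,0,0,255],[0,0,0,0,0,0,255],[0,0,0,0,0,0,255],[0,0,0,0,0,0,255],[0,0,0,0,0,0,255],[0,0,0,0,0,0,255],[0,0,0,0,0,0,255]])

```text
time_s: 43.72
tcp_pos: [0.4334, -0.3144, 0.032]
tool_rot: [[0.001, -0.764, 0.645], [0.0, 0.645, 0.764], [-1.0, -0.001, 0.001]]
force: [-0.9, 1.4, 5.1]
finger_gap: 0.026
```

>>> carry_out(commands=[[-0.01,0,0,0,0,0,255],[-0.03,0,0,0,0,0,255],[-0.05,0,0,0,0,0,255],[-0.04,0,0,0,0,0,255],[0,0,0,0,0,0,255],[0,0,0,0,0,0,255],[0,0,0,0,0,0,255]])

```text
time_s: 44.6
tcp_pos: [0.4318, -0.3135, 0.1596]
tool_rot: [[-0.003, -0.764, 0.645], [0.002, 0.645, 0.764], [-1.0, 0.004, -0.0]]
force: [0.2, 0.5, -3.7]
finger_gap: 0.0262
```

```bash
python3 -c "
from h import *
plan(.433,.311,.16,80,14,255,1)"
```

```text
heading 49.8 turn 30.2 q6 0.07 t 44.6 dist 625
[-0.0, 0.0287, 0.0341, -2.2, 0, 0, 255]
[-0.0, 0.0274, 0.0352, -2.2, 0, 0, 255]
[-0.0, 0.0261, 0.0362, -2.2, 0, 0, 255]
[-0.0, 0.0247, 0.0372, -2.2, 0, 0, 255]
[-0.0, 0.0233, 0.0381, -2.2, 0, 0, 255]
[-0.0, 0.0218, 0.0389, -2.2, 0, 0, 255]
[-0.0, 0.0204, 0.0397, -2.2, 0, 0, 255]
[-0.0, 0.0188, 0.0404, -2.2, 0, 0, 255]
[-0.0, 0.0173, 0.0411, -2.2, 0, 0, 255]
[-0.0, 0.0157, 0.0417, -2.2, 0, 0, 255]
[-0.0, 0.0142, 0.0423, -2.2, 0, 0, 255]
[-0.0, 0.0126, 0.0428, -2.2, 0, 0, 255]
[-0.0, 0.0109, 0.0432, -2.2, 0, 0, 255]
[-0.0, 0.0093, 0.0436, -2.2, 0, 0, 255]
```

>>> carry_out(commands=[[0,0.0285,0.034,-2.2,0,0,255],[0,0.0275,0.035,-2.2,0,0,255],[0,0.026,0.036,-2.2,0,0,255],[0,0.0245,0.037,-2.2,0,0,255],[0,0.0235,0.038,-2.2,0,0,255],[0,0.022,0.039,-2.2,0,0,255],[0,0.0205,0.0395,-2.2,0,0,255]])

```text
time_s: 45.48
tcp_pos: [0.4312, -0.0014, 0.1604]
tool_rot: [[-0.002, -0.908, 0.418], [-0.0, 0.418, 0.908], [-1.0, 0.002, -0.001]]
force: [0.4, -0.2, -3.4]
finger_gap: 0.0258
```

>>> carry_out(commands=[[0,0.019,0.0405,-2.2,0,0,255],[0,0.0175,0.041,-2.2,0,0,255],[0,0.0155,0.0415,-2.2,0,0,255],[0,0.014,0.0425,-2.2,0,0,255],[0,0.0125,0.043,-2.2,0,0,255],[0,0.011,0.043,-2.2,0,0,255],[0,0.0095,0.0435,-2.2,0,0,255],[0,0,0,0,0,0,255],[0,0,0,0,0,0,255],[0,0,0,0,0,0,255]])

```text
time_s: 46.72
tcp_pos: [0.4301, 0.3079, 0.161]
tool_rot: [[-0.001, -0.986, 0.165], [-0.001, 0.165, 0.986], [-1.0, 0.001, -0.001]]
force: [-0.1, 0.2, -3.2]
finger_gap: 0.0264
```

>>> carry_out(commands=[[0.03,0,0,0,0,0,255],[0.03,0,0,0,0,0,255],[0.02,0,0,0,0,0,255],[0,0,0,0,0,0,255],[0,0,0,0,0,0,255],[0,0,0,0,0,0,255]])

```text
time_s: 47.48
tcp_pos: [0.4314, 0.3096, 0.0829]
tool_rot: [[0.002, -0.987, 0.164], [0.001, 0.164, 0.987], [-1.0, -0.002, 0.001]]
force: [0.6, 0.9, -3.4]
finger_gap: 0.0264
```

```bash
python3 -c "
from h import *
s,p=wlook('w16',['square_tray'],Z)
plan(.4315,.3105,.033,80,1,255)"
```

```text
tcp [0.4314 0.3096 0.0829]
square_tray tip [] rect [([431.2, 310.3, 150.6, 150.4, 20.6], 0.59)]
heading 80.6 turn -0.6 q6 0.79 t 47.6 dist 49
[0.0494, -0.0004, 0.001, 0.6, 0, 0, 255]
```

View pics/w16.png

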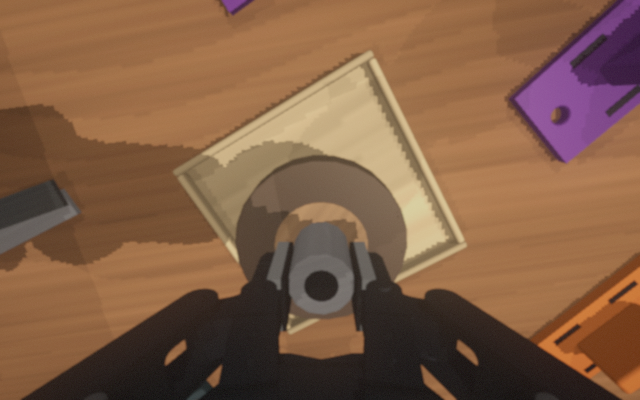

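The wheel hangs level over the tray, whose centre is measured at (0.4312, 0.3103), 1 mm from the TCP. Lowering.

>>> carry_out(commands=[[0.015,0,0.001,0,0,0,255],[0.015,0,0,0,0,0,255],[0.01,0,0,0,0,0,255],[0.004,0,0,0,0,0,255],[0.003,0,0,0,0,0,255],[0.001,0,0,0,0,0,255],[0.001,0,0,0,0,0,255],[0,0,0,0,0,0,255],[0,0,0,0,0,0,255]])

```text
time_s: 48.75
tcp_pos: [0.4309, 0.3104, 0.0331]
tool_rot: [[0.001, -0.987, 0.163], [0.0, 0.163, 0.987], [-1.0, -0.001, 0.001]]
force: [0.2, -0.9, 0.7]
finger_gap: 0.0264
```

>>> carry_out(commands=[[0.001,0,0,0,0,0,255],[0,0,0,0,0,0,255],[0,0,0,0,0,0,255]])

```text
time_s: 49.12
tcp_pos: [0.4309, 0.3104, 0.033]
tool_rot: [[0.001, -0.987, 0.163], [0.001, 0.163, 0.987], [-1.0, -0.001, 0.001]]
force: [-3.2, -2.4, 11.0]
finger_gap: 0.0262
```

Down. Release, rise and check everything.

>>> carry_out(commands=[[0,0,0,0,0,0,0],[0,0,0,0,0,0,0],[0,0,0,0,0,0,0],[0,0,0,0,0,0,0],[0,0,0,0,0,0,0],[-0.03,0,0,0,0,0,0],[-0.06,0,0,0,0,0,0],[-0.06,0,0,0,0,0,0],[-0.04,0,0,0,0,0,0],[0,0,0,0,0,0,0]])

```text
time_s: 50.38
tcp_pos: [0.4326, 0.3116, 0.2254]
tool_rot: [[0.006, -0.987, 0.163], [0.004, 0.163, 0.987], [-1.0, -0.005, 0.005]]
force: [0.2, 0.6, 0.0]
finger_gap: 0.0851
```

>>> carry_out(commands=[[0,0,0,0,0,0,0],[0,0,0,0,0,0,0],[0,0,0,0,0,0,0],[0,0,0,0,0,0,0]])

```text
time_s: 50.88
tcp_pos: [0.4303, 0.31, 0.2209]
tool_rot: [[-0.001, -0.987, 0.163], [-0.001, 0.163, 0.987], [-1.0, 0.001, -0.001]]
force: [-0.0, -0.6, -0.2]
finger_gap: 0.0853
```

Run:
```python
from h import *
s,p=wlook('w17',['wheel_center','square_tray'],Z); print(s["force"],s["finger_gap"],s["time_s"])
for n in ("top","scene"):
    q=cams.camera(n); cv2.imwrite(f"pics/{n}9.png",q["color"][:,:,::-1])
    for k,z in dict(plate_center=.013,stone_center=.046,shears=.01,oil=.06,jar=.04).items():
        print(n,k,[(np.round(rect(q,d["pixels"],z),0).tolist(),round(d["p"],2)) for d in spotter.silhouettes(q,k)])
a=cv2.imread("pics/scene9.png")[100:350,90:490]
cv2.imwrite("pics/fin.png",cv2.resize(a,None,fx=2,fy=2,interpolation=cv2.INTER_CUBIC))
```

```text
tcp [0.4303 0.31   0.2209]
wheel_center tip [([[0.4316, 0.31]], [323.0, 176.0], 0.96)] rect [([430.0, 308.8, 89.3, 89.1, 80.6], 0.68), ([591.3, -101.9, 71.4, 33.8, 89.0], 0.46)]
square_tray tip [] rect [([623.2, 176.3, 104.0, 69.5, 22.5], 0.57)]
[-0.02165416 -0.61498624 -0.22049344] 0.08526840467129966 50.875
top plate_center [([650.0, -127.0, 150.0, 58.0, 89.0], 0.84), ([220.0, 275.0, 149.0, 62.0, 21.0], 0.79), ([588.0, 495.0, 87.0, 62.0, 128.0], 0.71), ([381.0, 455.0, 17.0, 14.0, 180.0], 0.54)]
top stone_center [([663.0, 135.0, 123.0, 40.0, 23.0], 0.74)]
top shears [([424.0, 13.0, 244.0, 71.0, 103.0], 0.77), ([679.0, 412.0, 88.0, 56.0, 50.0], 0.67)]
top oil [([665.0, 398.0, 88.0, 54.0, 55.0], 0.63)]
top jar [([665.0, -394.0, 94.0, 68.0, 116.0], 0.84)]
scene plate_center [([363.0, 520.0, 154.0, 76.0, 127.0], 0.64), ([229.0, 276.0, 148.0, 59.0, 22.0], 0.56), ([654.0, 124.0, 143.0, 46.0, 23.0], 0.42), ([427.0, 307.0, 98.0, 90.0, 32.0], 0.38)]
scene stone_center [([673.0, 140.0, 142.0, 48.0, 23.0], 0.94)]
scene shears [([433.0, 12.0, 250.0, 74.0, 98.0], 0.84)]
scene oil [([665.0, 396.0, 112.0, 52.0, 25.0], 0.77), ([674.0, -380.0, 145.0, 66.0, 61.0], 0.33)]
scene jar [([664.0, -398.0, 148.0, 66.0, 61.0], 0.92), ([666.0, -111.0, 152.0, 62.0, 90.0], 0.49)]
```

View pics/fin.png

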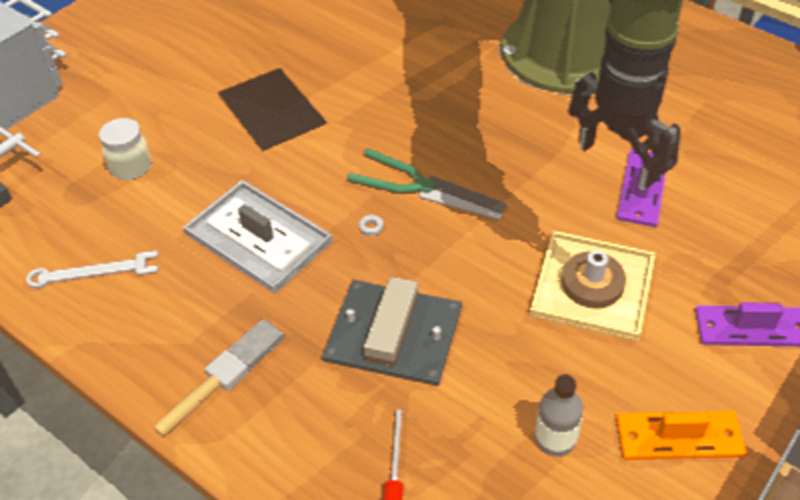

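The final picture shows the plate flat in the oblong tray, the wheel hub up in the square tray and the stone between the dowels. The bystanders have not moved and the gripper is clear of everything. Handing in.

```bash
python3 -c "
from workcell import ctrl
print(ctrl.close_job())"
```

```text
the job is handed in; nothing more can be done
None
```

The bench is changed over for honing, and I handed the job in after about 51 s of the 128 s. The order was wheel to the mat, plate straight up off the dowels and into the oblong tray, stone onto the base, then wheel from the mat into the square tray.

**Last checks (all passed):**
- **Plate:** about 1 mm from the oblong tray's centre, lengthwise along the tray.
- **Stone:** about 1 mm from the base centre and within 1° of square, grey side up.
- **Wheel:** about 2 mm from the square tray's centre, hub up.
- **Bystanders:** the oil bottle and the jar measured within about 3 mm of where they started. The shears agree within about 3 mm in the scene camera; the top camera put them about 10 mm off. Nothing touched them, so I take that as an error in finding their outline.
- **Arm:** open, clear of everything, with next to no force on it.

**What disagreed:**
- **Finger length:** my first try at the wheel closed on top of its hub. The fingertips turned out to be about 5 mm behind the reported TCP, not 22 mm ahead as stated. I went about 27 mm deeper from then on, and every grasp held.
- **Camera offset:** the overhead camera reads y about 4 mm differently from the wrist camera at the oblong tray. I used the wrist camera's values for placing.
- **Missed outline:** in the last wrist picture the network did not find the square tray. I compared the wheel with the tray centre measured just before I lowered it.

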